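Find the worn pivot arm and reject it

TASK

One of the three pivot-arm units has a worn bearing. With the units standing in their nests, find it by rocking the arms by their knobs, one after another, each first to the left and then to the right as seen from the robot, as far as it easily goes, to feel the play; then lift the loose one out and set it down gently, upright with its base flat on the floor of the red tray and its arm left over at one end of its play so that the slack shows, leaving the two sound ones seated in their nests and the other things on the bench alone.

Things in the scene. Friction and masses are not known exactly. Their poses are not given: they have to be found in the camera images.
- pivot_a: Loose pivot-arm unit, 0.5 to 0.8 kg: grey base 80 x 80 x 20 mm, dark round bearing housing, flat aluminium arm (45 to 57 mm up), and on the pivot axis a blue 36 x 36 mm lifting head fixed to the base, 58 to 97 mm up: lift it by this. Origin: centre of the underside; z up; arm along its own -x, roughly to the robot. The 3 look alike; any may be the worn one.
- swing_a (a joint): Arm of pivot_a against its base, rad: 0 centred, positive = knob to the left seen from the robot (unit's +y). A sound one goes under 0.02 either way, then is solid; the worn one moves with about 0.6 N at the knob to 0.13 either way (13 mm at the knob), then meets a solid stop. Stays where left.
- knob_a (a point): Centre of the top of the upright yellow knob (diameter 22, with a black band) at the end of the arm of pivot_a, 100 mm from the pivot axis. The knob stands from 57 to 97 mm above the unit's underside; the arm under it is 24 mm wide.
- nest_a: White shallow square nest fixed to the table, holding pivot_a: outside 93 x 93 mm, rim 15 mm high and 5 mm thick, floor 5 mm thick. The unit can shift in it 1.5 mm each way and twist about 0.04 rad. Origin: centre of its underside, z up.
- pivot_b: Loose pivot-arm unit, 0.5 to 0.8 kg: grey base 80 x 80 x 20 mm, dark round bearing housing, flat aluminium arm (45 to 57 mm up), and on the pivot axis a blue 36 x 36 mm lifting head fixed to the base, 58 to 97 mm up: lift it by this. Origin: centre of the underside; z up; arm along its own -x, roughly to the robot. The 3 look alike; any may be the worn one.
- swing_b (a joint): Arm of pivot_b against its base, rad: 0 centred, positive = knob to the left seen from the robot (unit's +y). A sound one goes under 0.02 either way, then is solid; the worn one moves with about 0.6 N at the knob to 0.13 either way (13 mm at the knob), then meets a solid stop. Stays where left.
- knob_b (a point): Centre of the top of the upright yellow knob (diameter 22, with a black band) at the end of the arm of pivot_b, 100 mm from the pivot axis. The knob stands from 57 to 97 mm above the unit's underside; the arm under it is 24 mm wide.
- nest_b: White shallow square nest fixed to the table, holding pivot_b: outside 93 x 93 mm, rim 15 mm high and 5 mm thick, floor 5 mm thick. The unit can shift in it 1.5 mm each way and twist about 0.04 rad. Origin: centre of its underside, z up.
- pivot_c: Loose pivot-arm unit, 0.5 to 0.8 kg: grey base 80 x 80 x 20 mm, dark round bearing housing, flat aluminium arm (45 to 57 mm up), and on the pivot axis a blue 36 x 36 mm lifting head fixed to the base, 58 to 97 mm up: lift it by this. Origin: centre of the underside; z up; arm along its own -x, roughly to the robot. The 3 look alike; any may be the worn one.
- swing_c (a joint): Arm of pivot_c against its base, rad: 0 centred, positive = knob to the left seen from the robot (unit's +y). A sound one goes under 0.02 either way, then is solid; the worn one moves with about 0.6 N at the knob to 0.13 either way (13 mm at the knob), then meets a solid stop. Stays where left.
- knob_c (a point): Centre of the top of the upright yellow knob (diameter 22, with a black band) at the end of the arm of pivot_c, 100 mm from the pivot axis. The knob stands from 57 to 97 mm above the unit's underside; the arm under it is 24 mm wide.
- nest_c: White shallow square nest fixed to the table, holding pivot_c: outside 93 x 93 mm, rim 15 mm high and 5 mm thick, floor 5 mm thick. The unit can shift in it 1.5 mm each way and twist about 0.04 rad. Origin: centre of its underside, z up.
- reject_tray: Red open reject tray fixed to the table, outside 160 (x) x 150 (y) mm, 28 mm high, walls and floor 5 mm thick, empty at the start. Origin: centre of its underside, z up. A unit's base stands on its floor; the arm passes above the walls.
- mouse: Black computer mouse 100 x 60 x 28 mm, loose, a bystander to be left alone. Origin: centre of its underside.
- mask_case: Flat grey photomask case 150 x 150 x 18 mm, loose, a bystander to be left alone. Origin: centre of its underside.
- wafer_dish: Round white wafer dish, diameter 110, 15 mm high, loose, a bystander to be left alone. Origin: centre of its underside.
There are look-alikes about, which are no part of the job. Leave any orange look-alike of the pivot_b alone. What is shaped like the pivot_a but turquoise is not meant.

How it is judged:
On the way, in this order (a step that is already met when the one before it is completed fails the run):
1. loose arm rocked left by over 0.09 rad, its unit in its nest (((value of joint swing_a above 0.09 rad and x of pivot_a in the frame of nest_a between -0.006 and 0.006 m and y of pivot_a in the frame of nest_a between -0.006 and 0.006 m and z of pivot_a in the frame of nest_a between 0 and 0.009 m) or (value of joint swing_b above 0.09 rad and x of pivot_b in the frame of nest_b between -0.006 and 0.006 m and y of pivot_b in the frame of nest_b between -0.006 and 0.006 m and z of pivot_b in the frame of nest_b between 0 and 0.009 m) or (value of joint swing_c above 0.09 rad and x of pivot_c in the frame of nest_c between -0.006 and 0.006 m and y of pivot_c in the frame of nest_c between -0.006 and 0.006 m and z of pivot_c in the frame of nest_c between 0 and 0.009 m))), for 0.1 s.
2. then the loose arm rocked right by over 0.09 rad, its unit in its nest (((value of joint swing_a below -0.09 rad and x of pivot_a in the frame of nest_a between -0.006 and 0.006 m and y of pivot_a in the frame of nest_a between -0.006 and 0.006 m and z of pivot_a in the frame of nest_a between 0 and 0.009 m) or (value of joint swing_b below -0.09 rad and x of pivot_b in the frame of nest_b between -0.006 and 0.006 m and y of pivot_b in the frame of nest_b between -0.006 and 0.006 m and z of pivot_b in the frame of nest_b between 0 and 0.009 m) or (value of joint swing_c below -0.09 rad and x of pivot_c in the frame of nest_c between -0.006 and 0.006 m and y of pivot_c in the frame of nest_c between -0.006 and 0.006 m and z of pivot_c in the frame of nest_c between 0 and 0.009 m))), for 0.1 s.
At the end, for the whole second after the job is handed in: One unit stands upright (0.06 rad), at rest, base on the red tray's floor (origin within 45 mm of the tray's middle along each side, 4 mm of the floor), its arm over 0.06 rad to one side; the other two sit in their nests (within 6 mm sideways, 4 mm in height, 0.06 rad of upright) (((x of pivot_a in the frame of reject_tray between -0.045 and 0.045 m and y of pivot_a in the frame of reject_tray between -0.045 and 0.045 m and z of pivot_a in the frame of reject_tray between 0 and 0.009 m and (value of joint swing_a above 0.06 rad or value of joint swing_a below -0.06 rad) and linear speed of pivot_a below 0.02 m/s and x of pivot_b in the frame of nest_b between -0.006 and 0.006 m and y of pivot_b in the frame of nest_b between -0.006 and 0.006 m and z of pivot_b in the frame of nest_b between 0 and 0.009 m and x of pivot_c in the frame of nest_c between -0.006 and 0.006 m and y of pivot_c in the frame of nest_c between -0.006 and 0.006 m and z of pivot_c in the frame of nest_c between 0 and 0.009 m and angle between each of pivot_a, pivot_b, pivot_c's own z axis and vertical below 0.06 rad) or (x of pivot_b in the frame of reject_tray between -0.045 and 0.045 m and y of pivot_b in the frame of reject_tray between -0.045 and 0.045 m and z of pivot_b in the frame of reject_tray between 0 and 0.009 m and (value of joint swing_b above 0.06 rad or value of joint swing_b below -0.06 rad) and linear speed of pivot_b below 0.02 m/s and x of pivot_a in the frame of nest_a between -0.006 and 0.006 m and y of pivot_a in the frame of nest_a between -0.006 and 0.006 m and z of pivot_a in the frame of nest_a between 0 and 0.009 m and x of pivot_c in the frame of nest_c between -0.006 and 0.006 m and y of pivot_c in the frame of nest_c between -0.006 and 0.006 m and z of pivot_c in the frame of nest_c between 0 and 0.009 m and angle between each of pivot_a, pivot_b, pivot_c's own z axis and vertical below 0.06 rad) or (x of pivot_c in the frame of reject_tray between -0.045 and 0.045 m and y of pivot_c in the frame of reject_tray between -0.045 and 0.045 m and z of pivot_c in the frame of reject_tray between 0 and 0.009 m and (value of joint swing_c above 0.06 rad or value of joint swing_c below -0.06 rad) and linear speed of pivot_c below 0.02 m/s and x of pivot_a in the frame of nest_a between -0.006 and 0.006 m and y of pivot_a in the frame of nest_a between -0.006 and 0.006 m and z of pivot_a in the frame of nest_a between 0 and 0.009 m and x of pivot_b in the frame of nest_b between -0.006 and 0.006 m and y of pivot_b in the frame of nest_b between -0.006 and 0.006 m and z of pivot_b in the frame of nest_b between 0 and 0.009 m and angle between each of pivot_a, pivot_b, pivot_c's own z axis and vertical below 0.06 rad))); the robot touches nothing.
It fails at once if a unit dropped into the tray (over 0.5 m/s near its floor) ((x of pivot_a in the frame of reject_tray between -0.08 and 0.08 m and y of pivot_a in the frame of reject_tray between -0.08 and 0.08 m and z of pivot_a in the frame of reject_tray between 0 and 0.03 m and linear speed of pivot_a above 0.5 m/s) or (x of pivot_b in the frame of reject_tray between -0.08 and 0.08 m and y of pivot_b in the frame of reject_tray between -0.08 and 0.08 m and z of pivot_b in the frame of reject_tray between 0 and 0.03 m and linear speed of pivot_b above 0.5 m/s) or (x of pivot_c in the frame of reject_tray between -0.08 and 0.08 m and y of pivot_c in the frame of reject_tray between -0.08 and 0.08 m and z of pivot_c in the frame of reject_tray between 0 and 0.03 m and linear speed of pivot_c above 0.5 m/s)).
It fails at once if mouse, mask case or wafer dish shifted by over 20 mm (distance of any of mouse, mask_case, wafer_dish from where it was at the start of the episode above 0.02 m).
It also fails if it takes over 61 s, if anything falls off the work surface, if the arm or the gripper's body presses on something with over 40 N, if the wrist force passes 120 N, or if a joint passes its speed limit or range.

ROBOT

A 7-joint arm with a two-finger parallel gripper is mounted at the origin on the work surface. World frame = base frame: x ahead of the robot, y to its left, z up, the work surface at z = 0. Lengths are in m, angles in rad, forces in N, time in s.
With the tool pointing down it reaches from about 0.35 to 0.9 m from the base axis. Payload 7.2 kg.
Tool frame: the origin (TCP) lies between the finger pads; the fingertips stand 17 mm ahead of it and the grasp point (between the pads) lies 2 mm behind it (finger_overhang is the distance from the TCP to the fingertips, in m); z points along the fingers, y is the line along which they close (so a half turn about z gives the same grasp; the last joint's range is limited). The gripper opens to 85 mm and grips with 20 to 120 N. Pads are 22 mm wide; open, the fingers measure 114 mm over their backs; the gripper's body (76 mm by 85 mm) begins 54 mm behind the grasp point. The pads swing forward as they close: fully open they stand 13 mm farther back than shut.
Start: joints at [1.102, 0.411, -0.013, 1.596, 0.006, 1.134, -0.082], TCP at [0.244, -0.575, 0.248] pointing down, gripper open.
Joint ranges: [-2.95, 2.95], [-0.29, 1.99], [-1.47, 1.44], [0.14, 2.54], [-1.03, 4.17], [0.13, 1.85], [-2.86, 2.86]. Speed limits (rad/s): [2.39, 2.39, 3.01, 3.01, 3.14, 3.14, 3.14].

INTERFACE

Orientations are given as a unit quaternion [w, x, y, z].
In Python, from cell import * gives the robot as it stands. The module is installed in compiled form; this text tells all that it offers.
- The arm moves only by the tool arm_command, never from a script. Its argument "commands" is a list of rows, each a list of 3 entries, a list of its own where there are three numbers: the shift along the world's x, y, z scaled (see below), then the turn about the world's z scaled (see below), then the closure, from -1 (fully open) to 1 (shut). A call has 1 to 20 rows; each row shifts and turns the commanded pose from where the row before left it; what a row does not reach is not made up. The controller multiplies each number of a shift by 0.15 m and each number of a turn by pi rad. A row lasts 1/10 s, in which the tool goes at most 50 mm and 8.59 degrees, less where a joint would pass 70% of its speed; a pose out of reach is approached as far as the arm can. A call with a number of a shift or a turn outside -1 to 1 is refused whole. A call with a gripper value outside its range is refused whole. The fingers move at their own pace and stop on an object; the grip force is fixed at half the most. Time passes only in rows, so rows that do not move let the fingers close. It gives the time, the measured TCP pose, the force, the opening and the grip force at its end, in the units of the state.
- observe(): the state, without advancing time (a new reading comes with each control period).
- grab_frame(name): name is "scene" or "side" or "wrist"; returns (picture, depth): 480x640x3 uint8, red, green, blue; 480x640 float32, m along the optical axis (not along the pixel's ray), 0 where there is no reading.
- camera_params(name): a dict with "fx", "fy", "cx", "cy" (pixels), "world_to_cam" (4x4, takes a point from world to camera coordinates); the wrist camera has in their place "T_tool_cam" (4x4, takes a point from camera to tool coordinates, whose origin is the TCP and whose axes are the flange's). Camera axes: x right, y down, z forward; pixel columns grow to the right and rows downward; lengths in m; the calibration is good to about 2 mm. A picture is of the moment at which its call begins: read the wrist's pose just before it. camera_params takes no time and is no camera call.
- finish_job(): hands the job in; it is judged then, once.
The state is a dict: "clock": time; "joints": joint angles; "joint_vel": joint speeds; "effort": joint torques, N m; "eef_pos": TCP position; "tcp_rot": TCP orientation; "ft_force": force on the tool from outside, world axes, zero at the start; "torque": the same for the moment, N m; "finger_gap": finger opening in m; "grasp_force": force on a finger pad.
Only numpy, scipy, OpenCV 4.12 (cv2) and the standard library are available. Lean on these libraries where they do the work, as an engineer would, in place of code of your own. Each camera call takes 0.05 s, during which the arm holds its last target. There are 200 camera calls.

## Working session

There is one attempt and no reset: what is moved stays moved. The work goes in short steps, Python scripts to look and compute and a tool call to move; the robot and the scene stay as the last step left them, time stands still between calls to the robot, and variables do not carry over. Pictures are saved under pics/ and viewed, at most 10 in all, crops included, and the job is handed in when it is done.

Besides the shell and the picture viewer there is one more tool, called after "Request:" by a JSON object that holds its "fn" and its "kwargs", one argument or row to a line. arm_command: Moves the arm, as the interface text tells. Its arguments: {"type":"object","properties":{"commands":{"type":"array","items":{"type":"array"}}},"required":["commands"]}

```bash
mkdir -p pics
python3 - <<'E'
from cell import *
import cv2,numpy as np
o=observe();print({k:np.round(v,3).tolist() for k,v in o.items()})
for n in("scene","side"):
    p,d=grab_frame(n);cv2.imwrite(f"pics/{n}0.png",p[:,:,::-1]);np.savez(f"pics/{n}0.npz",p=p,d=d)
    c=camera_params(n);print(n,{k:np.round(v,3).tolist() for k,v in c.items()})
c=camera_params("wrist");print(c)
E
```

```text
{'clock': 0.0, 'joints': [1.102, 0.412, -0.013, 1.597, 0.006, 1.134, -0.082], 'joint_vel': [0.001, 0.002, -0.0, -0.0, -0.001, -0.0, 0.0], 'effort': [0.001, -60.063, 0.682, -29.941, 0.014, 0.011, -0.0], 'eef_pos': [0.244, -0.575, 0.247], 'tcp_rot': [-0.001, 0.98, 0.199, -0.0], 'ft_force': [-0.232, 0.399, -0.485], 'torque': [0.036, -0.003, 0.022], 'grasp_force': 0.0, 'finger_gap': 0.085}
scene {'fx': 513.718, 'fy': 513.718, 'cx': 313.912, 'cy': 239.931, 'world_to_cam': [[-0.68, 0.733, 0.001, 0.389], [0.565, 0.525, -0.637, -0.198], [-0.468, -0.432, -0.771, 1.538], [0.0, 0.0, 0.0, 1.0]]}
side {'fx': 570.231, 'fy': 570.231, 'cx': 338.616, 'cy': 239.213, 'world_to_cam': [[-0.852, -0.524, 0.005, 0.405], [-0.287, 0.459, -0.841, 0.242], [0.439, -0.718, -0.541, 1.034], [0.0, 0.0, 0.0, 1.0]]}
{'fx': 378.58790720137677, 'fy': 378.58790720137677, 'cx': 326.0885391192364, 'cy': 235.81561889013977, 'T_tool_cam': array([[-2.35400409e-04, -9.61536636e-01, -2.74676615e-01,
         7.00003261e-02],
       [ 9.99999011e-01, -6.07299026e-04,  1.26891067e-03,
        -7.27427278e-04],
       [-1.38691493e-03, -2.74676045e-01,  9.61535827e-01,
        -1.25580969e-01],
       [ 0.00000000e+00,  0.00000000e+00,  0.00000000e+00,
         1.00000000e+00]])}
```

View pics/scene0.png

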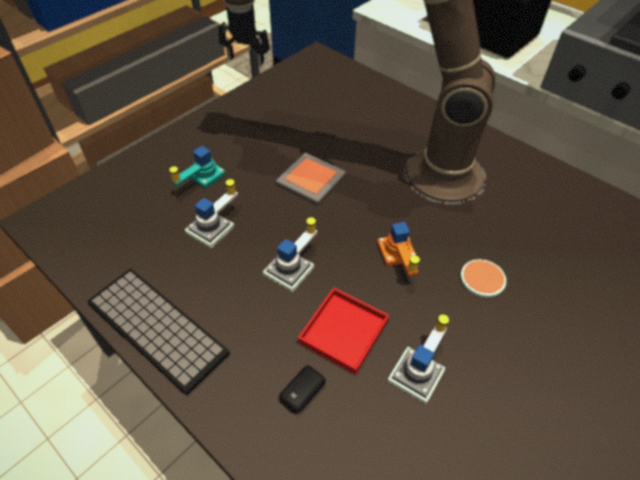

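View pics/side0.png

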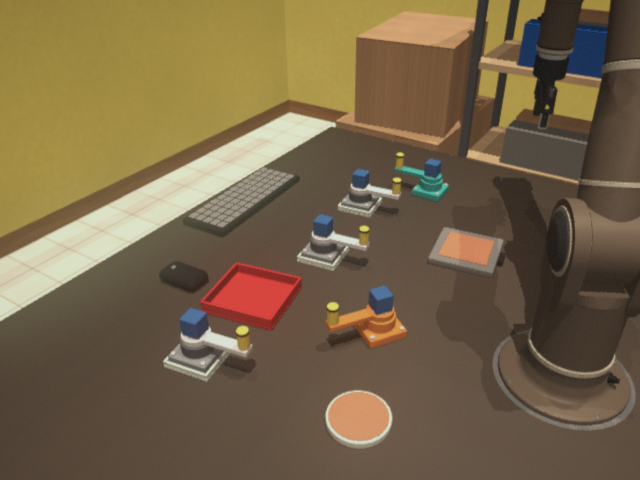

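The scene view shows the units' knobs at (231,186), (311,225) and (443,321), with blue heads at (206,208), (287,250) and (423,358). The tray is at (344,329), the orange look-alike at (400,245) and the turquoise one at (200,165). The side view shows the same layout.

```bash
cat > h.py <<'E'
import cv2,numpy as np
from cell import *
def cloud(p,d,c,W=None):
    v,u=np.mgrid[0:480,0:640]
    P=np.stack([(u-c['cx'])/c['fx']*d,(v-c['cy'])/c['fy']*d,d],-1)
    T=np.linalg.inv(c['world_to_cam']) if W is None else W
    return P@T[:3,:3].T+T[:3,3]
def masks(p):
    h=cv2.cvtColor(p,cv2.COLOR_RGB2HSV);H,S,V=[h[...,i].astype(int) for i in range(3)]
    return dict(yellow=(H>=21)&(H<33)&(S>130)&(V>70),blue=(H>105)&(H<125)&(S>130)&(V>50),red=((H<4)|(H>176))&(S>180)&(V>80),white=(S<50)&(V>130))
def ray(c,uv,z):
    T=np.linalg.inv(c['world_to_cam']);r=T[:3,:3]@[(uv[0]-c['cx'])/c['fx'],(uv[1]-c['cy'])/c['fy'],1.]
    return T[:3,3]+r*(z-T[2,3])/r[2]
E
python3 - <<'E'
from h import *
for n in("scene","side"):
    f=np.load(f"pics/{n}0.npz");p,d=f['p'],f['d'];c=camera_params(n);X=cloud(p,d,c);M=masks(p)
    for k in("yellow","blue","red","white"):
        m=M[k]&(d>0)&(X[...,2]>-.01)&(X[...,2]<.14)&(X[...,0]>.1)&(X[...,0]<1)
        q,l,s,ce=cv2.connectedComponentsWithStats(m.astype('uint8'))
        for i in range(1,q):
            if s[i,4]<25: continue
            P=X[l==i];t=P[P[:,2]>.094] if k in("yellow","blue") else P
            if len(t)<5: t=P
            print(n,k,s[i,4],ce[i].round(),'mean',t.mean(0).round(4),'mid',((t.min(0)+t.max(0))/2).round(3),'zmax',P[:,2].max().round(3))
E
```

```text
scene yellow 115 [174. 172.] mean [ 0.5894 -0.5127  0.0969] mid [ 0.591 -0.511  0.099] zmax 0.104
scene yellow 119 [230. 185.] mean [ 0.5208 -0.3557  0.1001] mid [ 0.519 -0.358  0.101] zmax 0.106
scene yellow 129 [311. 223.] mean [ 0.4755 -0.1023  0.1009] mid [ 0.475 -0.103  0.1  ] zmax 0.106
scene yellow 118 [414. 262.] mean [0.3941 0.1556 0.0971] mid [0.393 0.156 0.097] zmax 0.101
scene yellow 153 [442. 321.] mean [0.4888 0.2986 0.1014] mid [0.487 0.298 0.1  ] zmax 0.106
scene blue 165 [202. 154.] mean [ 0.4906 -0.5129  0.0969] mid [ 0.491 -0.514  0.097] zmax 0.101
scene blue 196 [204. 207.] mean [ 0.6217 -0.3398  0.1011] mid [ 0.62  -0.341  0.1  ] zmax 0.107
scene blue 202 [400. 231.] mean [0.3395 0.075  0.0974] mid [0.34  0.076 0.098] zmax 0.102
scene blue 221 [286. 249.] mean [ 0.5758 -0.0871  0.1014] mid [ 0.575 -0.087  0.101] zmax 0.108
scene blue 267 [422. 357.] mean [0.5884 0.3169 0.1019] mid [0.587 0.316 0.101] zmax 0.107
scene red 4353 [343. 330.] mean [0.609  0.1269 0.0098] mid [0.609 0.129 0.016] zmax 0.034
scene white 205 [305. 188.] mean [ 0.34   -0.2491  0.0182] mid [
[... 7615 characters left out ...]
8  0.0492] mid [ 0.609 -0.393  0.032] zmax 0.07
side white 329 [356. 207.] mean [ 0.6111 -0.3065  0.014 ] mid [ 0.621 -0.315  0.012] zmax 0.029
side white 715 [465. 252.] mean [ 0.2859 -0.2562  0.0159] mid [ 0.288 -0.272  0.016] zmax 0.021
side white 502 [339. 241.] mean [ 0.5308 -0.0935  0.0516] mid [ 0.558 -0.127  0.034] zmax 0.072
side white 431 [318. 258.] mean [ 0.5635 -0.0534  0.0153] mid [ 0.575 -0.071  0.013] zmax 0.028
side white 772 [215. 342.] mean [0.5417 0.314  0.0566] mid [0.568 0.293 0.033] zmax 0.07
side white 741 [189. 364.] mean [0.5746 0.3505 0.0164] mid [0.585 0.341 0.013] zmax 0.029
side white 489 [359. 425.] mean [0.2501 0.3019 0.011 ] mid [0.263 0.282 0.006] zmax 0.016
```

Request:
{"fn": "arm_command", "kwargs": {
  "commands": [
    [[0.229,0.183,-0.04],-0.01,0],
    [[0.229,0.183,-0.04],-0.01,0],
    [[0.229,0.183,-0.04],-0.01,0],
    [[0.229,0.183,-0.04],-0.01,0],
    [[0.229,0.183,-0.04],-0.01,0],
    [[0.229,0.183,-0.04],-0.01,0],
    [[0.229,0.183,-0.04],-0.01,0],
    [[0.229,0.183,-0.04],-0.01,0],
    [[0,0,0],0,0],
    [[0,0,0],0,0],
    [[0,0,0],0,0]
  ]
}}

```text
clock: 1.2
eef_pos: [0.5177, -0.3568, 0.2]
tcp_rot: [0.0, 0.997, 0.074, -0.001]
ft_force: [0.3, 0.6, 0.3]
finger_gap: 0.0429
grasp_force: 0.0
```

```bash
cat >> h.py <<'E'
from scipy.spatial.transform import Rotation as R
def wrist(name=None):
    o=observe();p,d=grab_frame("wrist");c=camera_params("wrist")
    W=np.eye(4);q=o['tcp_rot'];W[:3,:3]=R.from_quat([q[1],q[2],q[3],q[0]]).as_matrix();W[:3,3]=o['eef_pos']
    X=cloud(p,d,c,W@c['T_tool_cam'])
    if name: cv2.imwrite(f"pics/{name}.png",p[:,:,::-1])
    return o,p,d,X
def tops(p,d,X,lo=.09,hi=.115,names=("yellow","blue")):
    M=masks(p)
    for k in names:
        m=M[k]&(d>0)&(X[...,2]>lo)&(X[...,2]<hi)
        q,l,s,ce=cv2.connectedComponentsWithStats(m.astype('uint8'))
        for i in range(1,q):
            if s[i,4]>100:
                P=X[l==i];print(k,s[i,4],ce[i].round(),'mean',P.mean(0).round(4),'mid',((P.min(0)+P.max(0))/2).round(4))
E
python3 - <<'E'
from h import *
o,p,d,X=wrist("w1");print({k:np.round(v,4).tolist() for k,v in o.items() if k in('clock','eef_pos','tcp_rot','finger_gap','ft_force','joints')})
tops(p,d,X)
f=np.load("pics/scene0.npz");P=cloud(f['p'],f['d'],camera_params("scene"));m=masks(f['p'])['red']&(P[...,2]>.02)&(P[...,2]<.04)&(P[...,0]>.4)&(P[...,0]<.8)
print(cv2.minAreaRect(P[m][:,:2].astype('float32')*1000))
E
```

```text
{'clock': 1.2, 'joints': [0.5732, 0.4614, -0.0655, 1.6378, 0.0347, 1.0441, -0.9253], 'eef_pos': [0.5177, -0.3568, 0.2], 'tcp_rot': [0.0002, 0.9972, 0.0742, -0.0005], 'ft_force': [0.3183, 0.5856, 0.3481], 'finger_gap': 0.0429}
yellow 298 [593. 166.] mean [ 0.5884 -0.5077  0.0959] mid [ 0.5887 -0.5131  0.0956]
yellow 809 [328. 239.] mean [ 0.5214 -0.3572  0.1017] mid [ 0.5207 -0.3574  0.1013]
blue 125 [352.  39.] mean [ 0.6336 -0.353   0.1017] mid [ 0.6306 -0.349   0.1017]
blue 1128 [549. 311.] mean [ 0.4917 -0.5109  0.0959] mid [ 0.4896 -0.5151  0.0945]
((609.989013671875, 126.90679931640625), (163.2171630859375, 150.87510681152344), 11.278377532958984)
```

View pics/w1.png

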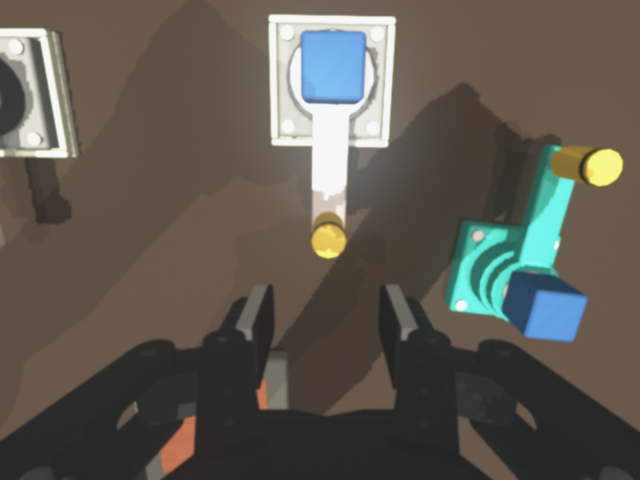

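Wrist view: the knob at (328,239) lies midway between the fingertips at about (262,320) and (392,320), and the unit is aligned with the tool. I'll lower over it and rock it left.

Request:
{"fn": "arm_command", "kwargs": {
  "commands": [
    [[0.02,0,-0.24],0,0],
    [[0,0,-0.24],0,0],
    [[0,0,-0.24],0,0],
    [[0,0,0],0,0],
    [[0,0,0],0,0]
  ]
}}

```text
clock: 1.75
eef_pos: [0.5209, -0.3569, 0.0928]
tcp_rot: [-0.0, 0.997, 0.074, -0.0]
ft_force: [-0.1, 0.0, 0.6]
finger_gap: 0.0429
grasp_force: 0.0
```

Request:
{"fn": "arm_command", "kwargs": {
  "commands": [
    [[-0.004,0.026,0],0,0],
    [[-0.004,0.026,0],0,0],
    [[0,0,0],0,0],
    [[0,0,0],0,0]
  ]
}}

```text
clock: 2.15
eef_pos: [0.5209, -0.3481, 0.0934]
tcp_rot: [0.0, 0.997, 0.075, 0.001]
ft_force: [-0.2, 0.1, -0.2]
finger_gap: 0.0425
grasp_force: 0.0
```

Request:
{"fn": "arm_command", "kwargs": {
  "commands": [
    [[-0.002,0.013,0],0,0],
    [[0,0,0],0,0],
    [[0,0,0],0,0]
  ]
}}

```text
clock: 2.45
eef_pos: [0.5202, -0.3462, 0.0924]
tcp_rot: [0.0, 0.997, 0.075, 0.0]
ft_force: [0.7, -1.3, -0.2]
finger_gap: 0.0427
grasp_force: 0.2
```

Request:
{"fn": "arm_command", "kwargs": {
  "commands": [
    [[-0.002,0.013,0],0,0],
    [[0,0,0],0,0],
    [[0,0,0],0,0]
  ]
}}

```text
clock: 2.75
eef_pos: [0.5198, -0.3442, 0.0923]
tcp_rot: [0.0, 0.997, 0.075, -0.0]
ft_force: [-0.8, -1.2, 1.1]
finger_gap: 0.0424
grasp_force: 0.5
```

Request:
{"fn": "arm_command", "kwargs": {
  "commands": [
    [[-0.002,0.013,0],0,0],
    [[0,0,0],0,0],
    [[0,0,0],0,0]
  ]
}}

```text
clock: 3.05
eef_pos: [0.5194, -0.3426, 0.0923]
tcp_rot: [0.0, 0.997, 0.075, -0.0]
ft_force: [-0.1, -3.4, 0.8]
finger_gap: 0.0429
grasp_force: 1.3
```

Request:
{"fn": "arm_command", "kwargs": {
  "commands": [
    [[-0.002,0.013,0],0,0],
    [[0,0,0],0,0],
    [[0,0,0],0,0]
  ]
}}

```text
clock: 3.35
eef_pos: [0.5193, -0.3416, 0.0927]
tcp_rot: [0.001, 0.997, 0.074, 0.0]
ft_force: [0.4, -5.8, 0.4]
finger_gap: 0.0424
grasp_force: 2.7
```

Request:
{"fn": "arm_command", "kwargs": {
  "commands": [
    [[0.008,-0.053,0],0,0],
    [[0.008,-0.053,0],0,0],
    [[0.008,-0.053,0],0,0],
    [[0,0,0],0,0],
    [[0,0,0],0,0]
  ]
}}

```text
clock: 3.85
eef_pos: [0.5227, -0.3642, 0.092]
tcp_rot: [-0.0, 0.997, 0.074, -0.0]
ft_force: [-0.5, 0.3, -0.0]
finger_gap: 0.0429
grasp_force: 0.0
```

Request:
{"fn": "arm_command", "kwargs": {
  "commands": [
    [[0.002,-0.013,0],0,0],
    [[0.002,-0.013,0],0,0],
    [[0,0,0],0,0],
    [[0,0,0],0,0]
  ]
}}

```text
clock: 4.25
eef_pos: [0.5234, -0.3679, 0.0922]
tcp_rot: [-0.0, 0.997, 0.075, -0.0]
ft_force: [0.1, 0.4, -0.7]
finger_gap: 0.0424
grasp_force: 0.3
```

Request:
{"fn": "arm_command", "kwargs": {
  "commands": [
    [[0.002,-0.013,0],0,0],
    [[0,0,0],0,0],
    [[0,0,0],0,0]
  ]
}}

```text
clock: 4.55
eef_pos: [0.5237, -0.3701, 0.0923]
tcp_rot: [0.0, 0.997, 0.075, 0.0]
ft_force: [-0.0, 0.8, -0.8]
finger_gap: 0.0425
grasp_force: 0.3
```

Request:
{"fn": "arm_command", "kwargs": {
  "commands": [
    [[0.002,-0.013,0],0,0],
    [[0,0,0],0,0],
    [[0,0,0],0,0]
  ]
}}

```text
clock: 4.85
eef_pos: [0.5242, -0.3722, 0.0923]
tcp_rot: [0.0, 0.997, 0.075, 0.0]
ft_force: [0.1, 1.0, 0.3]
finger_gap: 0.0429
grasp_force: 0.2
```

Request:
{"fn": "arm_command", "kwargs": {
  "commands": [
    [[0.002,-0.013,0],0,0],
    [[0,0,0],0,0],
    [[0,0,0],0,0]
  ]
}}

```text
clock: 5.15
eef_pos: [0.5241, -0.3733, 0.0923]
tcp_rot: [-0.0, 0.997, 0.075, -0.0]
ft_force: [-3.2, 3.8, 2.7]
finger_gap: 0.0428
grasp_force: 2.2
```

Request:
{"fn": "arm_command", "kwargs": {
  "commands": [
    [[-0.017,0.117,0],0,0],
    [[0,0,0.27],0,0],
    [[0,0,0.27],0,0],
    [[-0.051,0.283,0.05],0,0],
    [[-0.051,0.283,0.05],0,0],
    [[-0.051,0.283,0],0,0],
    [[-0.051,0.283,0],0,0],
    [[-0.051,0.283,0],0,0],
    [[-0.051,0.283,0],0,0],
    [[0,0,0],0,0],
    [[0,0,0],0,0],
    [[0,0,0],0,0]
  ]
}}

```text
clock: 6.35
eef_pos: [0.4765, -0.1031, 0.1886]
tcp_rot: [0.001, 0.997, 0.074, 0.001]
ft_force: [0.3, -0.2, -0.9]
finger_gap: 0.0428
grasp_force: 0.0
```

Run:
```python
from h import *
o,p,d,X=wrist("w2");print(o['eef_pos'],o['tcp_rot'],o['clock'])
tops(p,d,X)
```

```text
[ 0.47651884 -0.10309779  0.18858887] [5.24532258e-04 9.97264856e-01 7.39061916e-02 6.38335367e-04] 6.35
yellow 694 [329. 251.] mean [ 0.4769 -0.1043  0.1017] mid [ 0.4752 -0.1042  0.1014]
blue 995 [ 35. 399.] mean [0.3408 0.0775 0.0965] mid [0.3405 0.0767 0.0965]
```

Request:
{"fn": "arm_command", "kwargs": {
  "commands": [
    [[0,-0.007,-0.215],0,0],
    [[0,0,-0.215],0,0],
    [[0,0,-0.215],0,0],
    [[0,0,0],0,0],
    [[-0.004,0.026,0],0,0],
    [[-0.004,0.026,0],0,0],
    [[0,0,0],0,0],
    [[0,0,0],0,0]
  ]
}}

```text
clock: 7.2
eef_pos: [0.4755, -0.0948, 0.0928]
tcp_rot: [0.0, 0.997, 0.075, 0.001]
ft_force: [0.7, 0.1, -0.8]
finger_gap: 0.0423
grasp_force: 0.0
```

Request:
{"fn": "arm_command", "kwargs": {
  "commands": [
    [[-0.002,0.013,0],0,0],
    [[-0.002,0.013,0],0,0],
    [[0,0,0],0,0],
    [[0,0,0],0,0]
  ]
}}

```text
clock: 7.6
eef_pos: [0.474, -0.0909, 0.0916]
tcp_rot: [-0.0, 0.997, 0.075, -0.0]
ft_force: [0.1, -0.2, -0.2]
finger_gap: 0.0423
grasp_force: 0.0
```

Request:
{"fn": "arm_command", "kwargs": {
  "commands": [
    [[-0.002,0.013,0],0,0],
    [[0,0,0],0,0],
    [[0,0,0],0,0]
  ]
}}

```text
clock: 7.9
eef_pos: [0.4737, -0.0889, 0.0915]
tcp_rot: [-0.0, 0.997, 0.075, -0.0]
ft_force: [0.2, 0.6, 0.5]
finger_gap: 0.0424
grasp_force: 0.0
```

Request:
{"fn": "arm_command", "kwargs": {
  "commands": [
    [[-0.002,0.013,0],0,0],
    [[0,0,0],0,0],
    [[0,0,0],0,0]
  ]
}}

```text
clock: 8.2
eef_pos: [0.4735, -0.0869, 0.0915]
tcp_rot: [-0.0, 0.997, 0.075, 0.0]
ft_force: [-0.7, -0.8, 0.2]
finger_gap: 0.0424
grasp_force: 0.0
```

Request:
{"fn": "arm_command", "kwargs": {
  "commands": [
    [[-0.002,0.013,0],0,0],
    [[0,0,0],0,0],
    [[0,0,0],0,0]
  ]
}}

```text
clock: 8.5
eef_pos: [0.4732, -0.085, 0.0916]
tcp_rot: [-0.0, 0.997, 0.075, 0.0]
ft_force: [0.8, 0.3, 0.0]
finger_gap: 0.0428
grasp_force: 0.0
```

Request:
{"fn": "arm_command", "kwargs": {
  "commands": [
    [[-0.002,0.013,0],0,0],
    [[0,0,0],0,0],
    [[0,0,0],0,0]
  ]
}}

```text
clock: 8.8
eef_pos: [0.4729, -0.0831, 0.0916]
tcp_rot: [-0.0, 0.997, 0.075, -0.0]
ft_force: [-0.4, -0.3, -0.5]
finger_gap: 0.0423
grasp_force: 0.0
```

Run:
```python
from h import *
o,p,d,X=wrist("w3");print(o['eef_pos'],o['ft_force'],o['clock'],o['grasp_force'])
tops(p,d,X)
```

```text
[ 0.47286792 -0.08305402  0.09155215] [-0.4260081  -0.28570846 -0.50323403] 8.8 0.0
yellow 285 [352. 306.] mean [ 0.4818 -0.0906  0.0924] mid [ 0.4793 -0.0917  0.0933]
yellow 2775 [355. 339.] mean [ 0.4742 -0.0924  0.1017] mid [ 0.4733 -0.0935  0.0985]
blue 629 [460.  52.] mean [ 0.5673 -0.106   0.1016] mid [ 0.5688 -0.1043  0.1016]
```

View pics/w3.png

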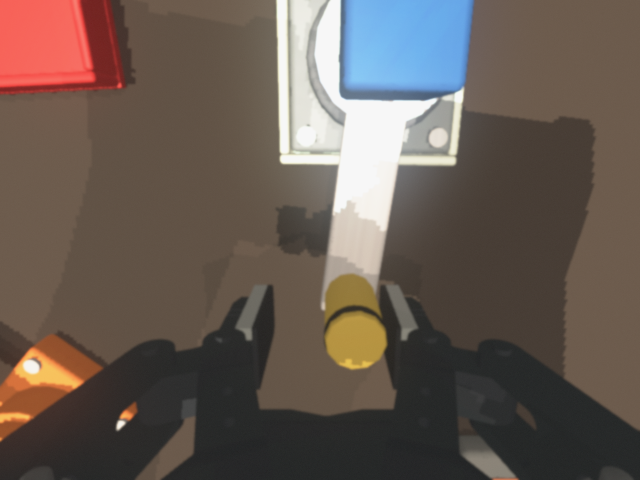

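The wrist view shows the knob at (355,340) pressed by the right finger. The arm is clearly turned against its base, with almost no force on it, so this middle unit is the loose one. I'll keep pushing to the stop.

Request:
{"fn": "arm_command", "kwargs": {
  "commands": [
    [[-0.002,0.013,0],0,0],
    [[0,0,0],0,0],
    [[0,0,0],0,0]
  ]
}}

```text
clock: 9.15
eef_pos: [0.4726, -0.0811, 0.0915]
tcp_rot: [-0.0, 0.997, 0.075, -0.0]
ft_force: [0.2, -0.2, -0.1]
finger_gap: 0.0425
grasp_force: 0.0
```

Request:
{"fn": "arm_command", "kwargs": {
  "commands": [
    [[-0.002,0.013,0],0,0],
    [[0,0,0],0,0],
    [[0,0,0],0,0]
  ]
}}

```text
clock: 9.45
eef_pos: [0.4722, -0.0791, 0.0915]
tcp_rot: [-0.0, 0.997, 0.075, -0.0]
ft_force: [0.4, 1.0, 0.5]
finger_gap: 0.0426
grasp_force: 0.0
```

Request:
{"fn": "arm_command", "kwargs": {
  "commands": [
    [[-0.001,0.01,0],0,0],
    [[0,0,0],0,0],
    [[0,0,0],0,0]
  ]
}}

```text
clock: 9.75
eef_pos: [0.4721, -0.0777, 0.0915]
tcp_rot: [-0.0, 0.997, 0.075, -0.0]
ft_force: [-0.3, -0.0, -0.9]
finger_gap: 0.0424
grasp_force: 0.2
```

Request:
{"fn": "arm_command", "kwargs": {
  "commands": [
    [[-0.002,0.013,0],0,0],
    [[0,0,0],0,0],
    [[0,0,0],0,0]
  ]
}}

```text
clock: 10.05
eef_pos: [0.4719, -0.0767, 0.0917]
tcp_rot: [0.0, 0.997, 0.074, 0.0]
ft_force: [-1.0, -5.0, 1.7]
finger_gap: 0.0421
grasp_force: 2.6
```

Request:
{"fn": "arm_command", "kwargs": {
  "commands": [
    [[-0.001,0.01,0],0,0],
    [[0,0,0],0,0],
    [[0,0,0],0,0]
  ]
}}

```text
clock: 10.35
eef_pos: [0.4718, -0.0759, 0.0919]
tcp_rot: [0.001, 0.997, 0.074, 0.0]
ft_force: [-1.6, -8.0, 2.5]
finger_gap: 0.0427
grasp_force: 3.7
```

Request:
{"fn": "arm_command", "kwargs": {
  "commands": [
    [[0.008,-0.053,0],0,0],
    [[0.008,-0.053,0],0,0],
    [[0.004,-0.026,0],0,0],
    [[0.004,-0.026,0],0,0],
    [[0.004,-0.026,0],0,0],
    [[0.004,-0.026,0],0,0],
    [[0.004,-0.026,0],0,0],
    [[0.004,-0.026,0],0,0],
    [[0,0,0],0,0],
    [[0,0,0],0,0]
  ]
}}

```text
clock: 11.35
eef_pos: [0.4779, -0.1138, 0.0916]
tcp_rot: [0.0, 0.997, 0.075, 0.0]
ft_force: [-0.3, -0.3, 0.1]
finger_gap: 0.0426
grasp_force: 0.0
```

Request:
{"fn": "arm_command", "kwargs": {
  "commands": [
    [[0.002,-0.013,0],0,0],
    [[0.002,-0.013,0],0,0],
    [[0,0,0],0,0],
    [[0,0,0],0,0]
  ]
}}

```text
clock: 11.75
eef_pos: [0.4784, -0.1176, 0.0916]
tcp_rot: [0.0, 0.997, 0.075, 0.0]
ft_force: [0.3, 0.4, 0.3]
finger_gap: 0.0429
grasp_force: 0.0
```

Request:
{"fn": "arm_command", "kwargs": {
  "commands": [
    [[0.002,-0.013,0],0,0],
    [[0,0,0],0,0],
    [[0,0,0],0,0]
  ]
}}

```text
clock: 12.05
eef_pos: [0.4786, -0.1196, 0.0916]
tcp_rot: [0.0, 0.997, 0.075, 0.0]
ft_force: [0.1, -0.5, -1.2]
finger_gap: 0.0424
grasp_force: 0.0
```

Request:
{"fn": "arm_command", "kwargs": {
  "commands": [
    [[0.002,-0.013,0],0,0],
    [[0,0,0],0,0],
    [[0,0,0],0,0]
  ]
}}

```text
clock: 12.35
eef_pos: [0.4789, -0.1216, 0.0915]
tcp_rot: [0.0, 0.997, 0.075, 0.0]
ft_force: [0.7, -0.7, -0.8]
finger_gap: 0.0425
grasp_force: 0.0
```

Request:
{"fn": "arm_command", "kwargs": {
  "commands": [
    [[0.002,-0.013,0],0,0],
    [[0.002,-0.013,0],0,0],
    [[0,0,0],0,0],
    [[0,0,0],0,0]
  ]
}}

```text
clock: 12.75
eef_pos: [0.4796, -0.1256, 0.0916]
tcp_rot: [0.0, 0.997, 0.075, 0.0]
ft_force: [0.5, -0.3, -0.6]
finger_gap: 0.043
grasp_force: 0.0
```

Request:
{"fn": "arm_command", "kwargs": {
  "commands": [
    [[0.002,-0.013,0],0,0],
    [[0,0,0],0,0],
    [[0,0,0],0,0]
  ]
}}

```text
clock: 13.05
eef_pos: [0.4798, -0.1274, 0.0916]
tcp_rot: [0.0, 0.997, 0.075, 0.0]
ft_force: [-0.1, -0.1, 0.4]
finger_gap: 0.0426
grasp_force: 0.0
```

Request:
{"fn": "arm_command", "kwargs": {
  "commands": [
    [[0.002,-0.013,0],0,0],
    [[0,0,0],0,0],
    [[0,0,0],0,0]
  ]
}}

```text
clock: 13.35
eef_pos: [0.4801, -0.1294, 0.0916]
tcp_rot: [0.0, 0.997, 0.075, 0.0]
ft_force: [-0.3, -0.2, -0.7]
finger_gap: 0.043
grasp_force: 0.1
```

Request:
{"fn": "arm_command", "kwargs": {
  "commands": [
    [[0.002,-0.013,0],0,0],
    [[0,0,0],0,0],
    [[0,0,0],0,0]
  ]
}}

```text
clock: 13.65
eef_pos: [0.4804, -0.1309, 0.0915]
tcp_rot: [-0.0, 0.997, 0.075, -0.0]
ft_force: [-1.2, 2.2, 0.2]
finger_gap: 0.0425
grasp_force: 1.3
```

Run:
```python
from h import *
o,p,d,X=wrist("w4");print(o['eef_pos'],o['ft_force'],o['clock'],o['grasp_force'])
tops(p,d,X)
```

```text
[ 0.48036673 -0.13088124  0.09152984] [-1.17592593  2.15829197  0.18065187] 13.65 1.2577589973807335
yellow 249 [302. 307.] mean [ 0.4863 -0.1205  0.0922] mid [ 0.4844 -0.12    0.0933]
yellow 2747 [296. 340.] mean [ 0.4783 -0.1201  0.1016] mid [ 0.4775 -0.12    0.0989]
blue 9899 [231.  41.] mean [ 0.568  -0.0905  0.1019] mid [ 0.5672 -0.09    0.1018]
```

View pics/w4.png

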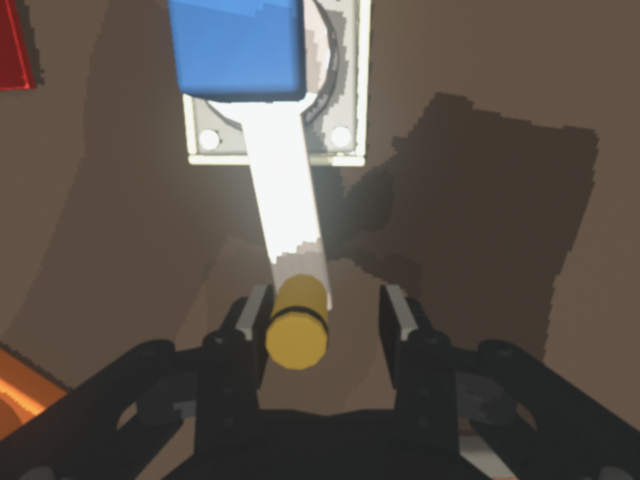

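The wrist view shows the knob at (296,340) and the arm over at its right stop, with the force rising. I'll back off, rise and go over the lifting head.

Request:
{"fn": "arm_command", "kwargs": {
  "commands": [
    [[-0.01,0.07,0],0,0],
    [[0,0,0.27],0,0],
    [[0,0,0.27],0,-0.6],
    [[0.21,0.075,0.13],0,-0.6],
    [[0.21,0.075,0],0,-0.6],
    [[0.21,0.075,0],0,-0.6],
    [[0,0,0],0,-0.6],
    [[0,0,0],0,-0.6],
    [[0,0,0],0,-0.6]
  ]
}}

```text
clock: 14.6
eef_pos: [0.5724, -0.0873, 0.1917]
tcp_rot: [0.0, 0.997, 0.074, -0.001]
ft_force: [-1.1, 0.1, -0.5]
finger_gap: 0.0683
grasp_force: 0.0
```

Run:
```python
from h import *
o,p,d,X=wrist("w5");print(o['eef_pos'],o['tcp_rot'],o['clock'],o['finger_gap'])
tops(p,d,X)
m=masks(p)['blue']&(X[...,2]>.097)&(X[...,2]<.107)&(d>0)
q,l,s,c=cv2.connectedComponentsWithStats(m.astype('uint8'));i=1+s[1:,4].argmax()
print(cv2.minAreaRect(X[l==i][:,:2].astype('float32')*1000))
```

```text
[ 0.57235296 -0.08726807  0.19167468] [ 2.21264759e-04  9.97224675e-01  7.44479083e-02 -6.38950109e-04] 14.6 0.06827642023569082Traceback (most recent call last):
  File "<stdin>", line 5, in <module>
ValueError: attempt to get argmax of an empty sequence
```

View pics/w5.png

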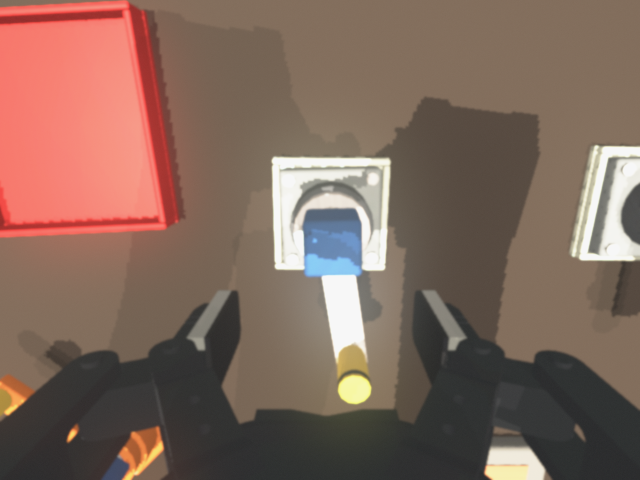

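The wrist view shows the head at (333,243), the knob at (354,388) and the arm over to the right. The colour mask came up empty, so I'll check why.

Run:
```python
from h import *
o,p,d,X=wrist("w6")
h=cv2.cvtColor(p,cv2.COLOR_RGB2HSV)
for v,u in((225,350),(255,333),(388,354),(213,200)): print(h[v,u],d[v,u],X[v,u].round(4))
m=(h[...,0]>95)&(h[...,0]<130)&(h[...,1]>110)
m[:150]=0;q,l,s,c=cv2.connectedComponentsWithStats(m.astype('uint8'));i=1+s[1:,4].argmax()
P=X[l==i];print(s[i],d[l==i].min(),np.percentile(P[:,2],[0,20,50,80,100]).round(3))
P=P[np.abs(P[:,2]-.102)<.005];print(len(P))
if len(P)>9: print(cv2.minAreaRect(P[:,:2].astype('float32')*1000))
```

```text
[107  96 154] 0.22219346 [ 0.5891 -0.0987  0.102 ]
[107 103 178] 0.22737634 [ 0.5692 -0.0917  0.102 ]
[ 30  86 247] 0.253525 [ 0.4783 -0.12    0.1017]
[ 11  86 127] 0.325027 [ 0.5556  0.0198 -0.0007]
[305 253  56  23 489] 0.0 [0.1   0.101 0.102 0.102 0.317]
486
((563.6492309570312, -92.10647583007812), (15.165616035461426, 33.58955764770508), 9.696831703186035)
```

Run:
```python
from h import *
o,p,d,X=wrist("w7")
m=(np.abs(X[...,2]-.102)<.004)&(d>0)
q,l,s,c=cv2.connectedComponentsWithStats(m.astype('uint8'))
for i in range(1,q):
    if s[i,4]>200: print(s[i],c[i].round(),cv2.minAreaRect(X[l==i][:,:2].astype('float32')*1000))
print(o['eef_pos'])
```

```text
[ 302  218   60   59 3315] [332. 247.] ((572.9708251953125, -90.42605590820312), (36.48394012451172, 35.453067779541016), 9.627779960632324)
[338 372  33  31 780] [354. 387.] ((478.0064392089844, -120.19237518310547), (21.29250717163086, 21.782794952392578), 11.073068618774414)
[ 0.57248758 -0.08748656  0.19201423]
```

Request:
{"fn": "arm_command", "kwargs": {
  "commands": [
    [[0,-0.02,-0.233],0.006,-0.6],
    [[0,0,-0.233],0,-0.6],
    [[0,0,-0.233],0,-0.6],
    [[0,0,0],0,-0.6],
    [[0,0,0],0,1],
    [[0,0,0],0,1],
    [[0,0,0],0,1],
    [[0,0,0],0,1],
    [[0,0,0],0,1],
    [[0,0,0],0,1]
  ]
}}

```text
clock: 15.75
eef_pos: [0.5748, -0.0904, 0.0895]
tcp_rot: [0.001, 0.996, 0.084, 0.002]
ft_force: [-0.3, -1.0, 6.3]
finger_gap: 0.0348
grasp_force: 61.2
```

Request:
{"fn": "arm_command", "kwargs": {
  "commands": [
    [[0,0,0.1],0,1],
    [[0,0,0.1],0,1],
    [[0,0,0],0,1],
    [[0,0,0],0,1]
  ]
}}

```text
clock: 16.15
eef_pos: [0.573, -0.0899, 0.1174]
tcp_rot: [0.0, 0.996, 0.084, -0.0]
ft_force: [-1.2, 0.5, -7.4]
finger_gap: 0.0354
grasp_force: 62.1
```

Request:
{"fn": "arm_command", "kwargs": {
  "commands": [
    [[0,0,0.12],0,1],
    [[0,0,0.12],0,1],
    [[0,0,0.12],0,1],
    [[0.015,0.09,0],0,1],
    [[0.03,0.182,0],0,1],
    [[0.03,0.182,0],0.005,1],
    [[0.03,0.182,0],0.005,1],
    [[0.03,0.182,0],0,1],
    [[0.03,0.182,0],0,1],
    [[0.03,0.182,0],0,1],
    [[0.03,0.182,0],0,1],
    [[0.015,0.09,0],0,1],
    [[0,0,0],0,1],
    [[0,0,0],0,1],
    [[0,0,0],0,1]
  ]
}}

```text
clock: 17.65
eef_pos: [0.6091, 0.1263, 0.1706]
tcp_rot: [0.001, 0.995, 0.099, -0.001]
ft_force: [0.4, -0.7, -5.3]
finger_gap: 0.0352
grasp_force: 62.0
```

Run:
```python
from h import *
print(observe()['eef_pos'])
p,d=grab_frame("side");cv2.imwrite("pics/s2.png",p[:,:,::-1])
```

```text
[0.60914982 0.1263487  0.17061853]
```

View pics/s2.png

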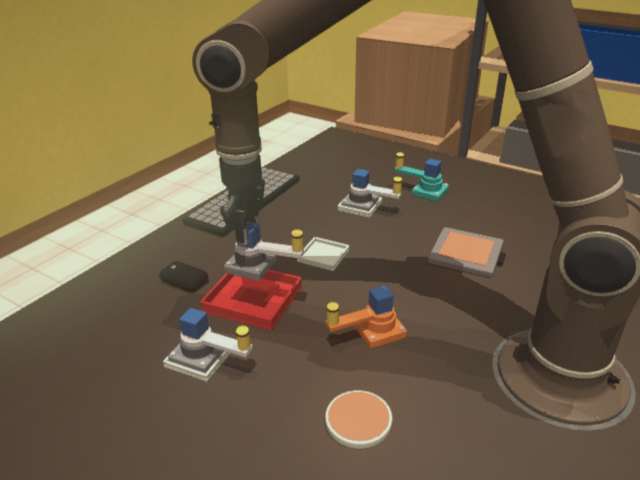

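The side view shows the unit hanging level over the tray at (252,262), and its nest at (325,252) is empty. I'll lower it gently.

Request:
{"fn": "arm_command", "kwargs": {
  "commands": [
    [[0,0,-0.08],0,1],
    [[0,0,-0.08],0,1],
    [[0,0,-0.08],0,1],
    [[0,0,-0.08],0,1],
    [[0,0,-0.08],0,1],
    [[0,0,-0.05],0,1],
    [[0,0,-0.03],0,1],
    [[0,0,0],0,1],
    [[0,0,0],0,1]
  ]
}}

```text
clock: 18.6
eef_pos: [0.6097, 0.1283, 0.0995]
tcp_rot: [-0.0, 0.995, 0.1, 0.0]
ft_force: [0.2, 0.1, -6.6]
finger_gap: 0.0352
grasp_force: 62.0
```

Request:
{"fn": "arm_command", "kwargs": {
  "commands": [
    [[0,0,-0.014],0,1],
    [[0,0,-0.014],0,1],
    [[0,0,0],0,1],
    [[0,0,0],0,1]
  ]
}}

```text
clock: 19.0
eef_pos: [0.6094, 0.1282, 0.095]
tcp_rot: [0.0, 0.995, 0.1, 0.0]
ft_force: [0.3, 0.1, -8.3]
finger_gap: 0.0349
grasp_force: 62.0
```

Request:
{"fn": "arm_command", "kwargs": {
  "commands": [
    [[0,0,-0.014],0,1],
    [[0,0,-0.01],0,1],
    [[0,0,0],0,1],
    [[0,0,0],0,1]
  ]
}}

```text
clock: 19.4
eef_pos: [0.6093, 0.1282, 0.0913]
tcp_rot: [0.0, 0.995, 0.1, -0.0]
ft_force: [-0.0, -1.1, -6.2]
finger_gap: 0.035
grasp_force: 62.0
```

Request:
{"fn": "arm_command", "kwargs": {
  "commands": [
    [[0,0,-0.01],0,1],
    [[0,0,0],0,1],
    [[0,0,0],0,1]
  ]
}}

```text
clock: 19.7
eef_pos: [0.6094, 0.1282, 0.0899]
tcp_rot: [0.0, 0.995, 0.1, -0.0]
ft_force: [0.5, 0.2, -7.0]
finger_gap: 0.0352
grasp_force: 62.1
```

Request:
{"fn": "arm_command", "kwargs": {
  "commands": [
    [[0,0,-0.008],0,1],
    [[0,0,0],0,1],
    [[0,0,0],0,1]
  ]
}}

```text
clock: 20.0
eef_pos: [0.6097, 0.1282, 0.0895]
tcp_rot: [0.0, 0.995, 0.1, 0.0]
ft_force: [-2.7, -1.7, 4.0]
finger_gap: 0.035
grasp_force: 63.5
```

Request:
{"fn": "arm_command", "kwargs": {
  "commands": [
    [[0,0,-0.007],0,1],
    [[0,0,0],0,1],
    [[0,0,0],0,1]
  ]
}}

```text
clock: 20.3
eef_pos: [0.6098, 0.1281, 0.0895]
tcp_rot: [0.0, 0.995, 0.1, 0.001]
ft_force: [-4.9, -2.7, 13.0]
finger_gap: 0.0352
grasp_force: 64.5
```

Request:
{"fn": "arm_command", "kwargs": {
  "commands": [
    [[0,0,0.007],0,1],
    [[0,0,0],0,1],
    [[0,0,0],0,-0.5],
    [[0,0,0],0,-0.5],
    [[0,0,0],0,-0.5],
    [[0,0,0],0,-0.5],
    [[0,0,0.1],0,-0.5],
    [[0,0,0.2],0,-0.5],
    [[0,0,0.25],0,-0.5],
    [[0,0,0.25],0,-0.5],
    [[0,0,0.25],0,-0.5],
    [[0,0,0],0,-0.5],
    [[0,0,0],0,-0.5]
  ]
}}

```text
clock: 21.6
eef_pos: [0.6098, 0.1283, 0.2482]
tcp_rot: [-0.0, 0.995, 0.1, 0.002]
ft_force: [0.8, 0.1, -0.5]
finger_gap: 0.0642
grasp_force: 0.0
```

Run:
```python
from h import *
o,p,d,X=wrist("w8");print(o['eef_pos'],o['ft_force'],o['clock'])
m=(np.abs(X[...,2]-.102)<.005)&(d>0)
q,l,s,c=cv2.connectedComponentsWithStats(m.astype('uint8'))
for i in range(1,q):
    if s[i,4]>150: print(s[i],c[i].round(),X[l==i].mean(0).round(4),cv2.minAreaRect(X[l==i][:,:2].astype('float32')*1000))
```

```text
[0.60984329 0.12832835 0.248194  ] [ 0.83093403  0.05635644 -0.54161843] 21.6
[  46  183   57   50 2415] [ 75. 208.] [0.5869 0.3121 0.1012] ((585.8509521484375, 313.1750793457031), (36.234832763671875, 36.229129791259766), 9.450508117675781)
[ 303  204   49   47 2224] [327. 227.] [0.6094 0.1281 0.1016] ((608.5051879882812, 127.82244873046875), (35.64418411254883, 36.036617279052734), 11.68349552154541)
[ 78 316  30  27 601] [ 93. 329.] [0.4888 0.2958 0.101 ] ((487.6634521484375, 296.62115478515625), (21.72474479675293, 21.87457275390625), 19.223636627197266)
[330 331  27  27 554] [343. 344.] [0.5153 0.0957 0.1013] ((514.5020141601562, 95.75244140625), (21.191593170166016, 21.89936065673828), 55.88197326660156)
```

View pics/w8.png

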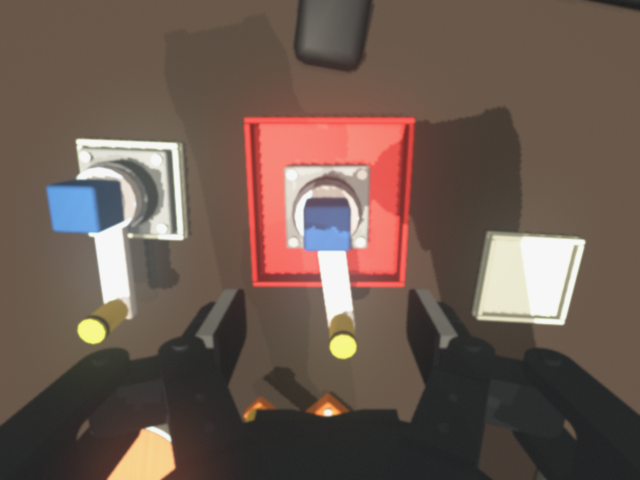

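The wrist view shows the unit flat in the middle of the tray, with its head at (327,227) and knob at (343,344). I measure its swing at about -0.13 rad. The gripper is clear, so I'm handing in.

```bash
python3 -c "
from cell import *
print(finish_job())"
```

```text
the job is handed in; nothing more can be done
None
```

The middle unit was the loose one: it rocked to both stops in its nest and now stands upright in the red tray with its arm over to the right (about -0.13 rad); I rocked the right-hand unit and it was solid, did not rock the left-hand one once the worn one was found, left both in their nests, and the hand-in returned no verdict.

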